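# Swap a push-and-turn safety cap for a bench stopper

## Robot

A 6-joint arm with a two-finger parallel gripper is mounted at the origin on the work surface; the furniture and walls round the work are solid. World frame = base frame: x ahead of the robot, y to its left, z up, the work surface at z = 0. Lengths are in m, angles in rad, forces in N, time in s.
With the tool pointing down it reaches from about 0.3 to 0.775 m from the base axis. Payload 14.6 kg.
Tool frame: the origin (TCP) lies midway between the tips of the shut fingers; the grasp point (between the pads) lies ctrl.tcp_to_grasp behind it (ctrl.tcp_to_grasp is the distance from the TCP to the grasp point, in m); z points along the fingers, y is the line along which they close (so a half turn about z gives the same grasp; the last joint's range is limited). The gripper opens to 85 mm and grips with 20 to 120 N. Pads are 22 mm wide; open, the fingers measure 114 mm over their backs; the gripper's body (76 mm by 85 mm) begins 54 mm behind the grasp point. The pads swing forward as they close: fully open they stand 13 mm farther back than shut.
Start: joints at [1.236, 0.3, 1.521, -0, 1.321, -0.067], TCP at [0.146, 0.53, 0.231] pointing down, gripper open.
Joint ranges: [-3.03, 3.03], [-0.79, 2.21], [0.23, 2.52], [-1.04, 4.18], [0, 3.07], [-2.55, 2.55]. Speed limits (rad/s): [2.22, 2.22, 2.57, 3.14, 3.14, 3.14].

## Interface

Orientations are given as a unit quaternion [w, x, y, z].
In Python, from plant import ctrl, optics, find_in, regions_of gives the robot as it stands.
- The arm moves only by the tool move_arm, never from a script. Its argument "increments" is a list of rows, each a list of 7 numbers: the shift along the tool's x, y, z in m, then the turn, a rotation vector about the tool's x, y, z in degrees, then the finger opening in m, from 0 to 0.0854. A call has 1 to 12 rows; each row shifts and turns the commanded pose from where the row before left it, along the tool's axes as they then stand; what a row does not reach is not made up. A row lasts 1/8 s, in which the tool goes at most 62.5 mm and 10.7 degrees, less where a joint would pass 70% of its speed; a pose out of reach is approached as far as the arm can. A call with a gripper value outside its range is refused whole. The fingers move at their own pace and stop on an object; "force" is the grip in N (left out, the last holds). Time passes only in rows, so rows that do not move let the fingers close. It gives the time, the measured TCP pose, the force, the opening and the grip force at its end, in the units of the state.
- ctrl.read_state(): the state, without advancing time (a new reading comes with each control period).
- optics.snapshot(name): name is "scene" or "top"; returns a dict with "pixels" (420x560x3 uint8, blue, green, red), "camera_matrix" (3x3 intrinsics, pixels), "D" ([k1, k2, p1, p2, k3] as OpenCV has them; the pictures are not rectified), "position" and "orientation" of the camera in the world. Camera axes: x right, y down, z forward; pixel columns grow to the right and rows downward; lengths in m; the calibration is good to about 2 mm. A picture is of the moment at which its call begins. There is no depth.
- ctrl.sign_off(): hands the job in; it is judged then, once.
Trained networks look in the newest picture that a camera, given by its name, has taken for a name from the list of things; names that differ only in an ending like _2 or _b are one class to them, and where a whole thing is asked for, a point or a joint stands for the part that bears it (a point fixed in the world has none). Each returns a list of dicts, best first, with "confidence" (0 to 1); they miss things now and then, are a little off and sometimes report something else, mostly with a low value. They report only what shows in the picture. A call takes as long as a camera call.
- find_in(camera, query): "bbox" ([centre column, centre row, width, height] in pixels, round what is visible of it).
- regions_of(camera, query): "pixels" (420x560 bool, what is visible of it) and "bbox" ([centre column, centre row, width, height] in pixels, round what is visible of it).
The state is a dict: "time": time; "qpos": joint angles; "dq": joint speeds; "effort": joint torques, N m; "ee_pos": TCP position; "orientation": TCP orientation; "contact_force": force on the tool from outside, world axes, zero at the start; "moment": the same for the moment, N m; "grip_width": opening from 0.0 (shut) to 1.0 (fully open); "finger_force": force on a finger pad.
Only numpy, scipy, OpenCV 4.12 (cv2) and the standard library are available. Lean on these libraries where they do the work, as an engineer would, in place of code of your own. Each camera call takes 0.05 s, during which the arm holds its last target. There are 200 camera calls.

## Task

This amber bottle of lens cleaner has come from the store with its push-and-turn safety cap on. Press the cap down gently against its spring until you feel it touch bottom (do not lean on it), keep it down while you turn it anticlockwise, lift it off and stand it right way up in the shallow steel dish. Then close the bottle for the day's work with the black stopper, gently seated upright with its head down on the rim. Leave the other things on the bench where they are.

Things in the scene. Friction and masses are not known exactly. Their poses are not given: they have to be found in the camera images.
- bottle: amber glass bottle held fast in a round weighted steel base, one piece that cannot slide or turn. Origin: centre of the underside, on the mat; z up its axis. Base 80 mm across and 12 tall, sleeve 70 across up to 24; body 62 across up to 66, sloping shoulder up to 84, neck 31 outside and 26.6 inside up to the rim at 116
- bottle_mouth (a point): centre of the bottle's open rim, 116 mm above the bottle's origin, z up. Below the rim an aluminium collar with a flange 42 mm across and four hooks is crimped round the neck and catches the cap's lugs. Its height differs from bottle to bottle by up to 6 mm, is hidden under the cap and not measured: it must be felt
- cap: white ribbed plastic safety cap, 44 mm across (45 over the ribs), 33 tall, 45 g. Origin: centre of its skirt's underside; z up through its top. Closed, its origin is 103 mm above the bottle's origin; about 1 mm of side play; it can be lifted 0.5 to 6 mm before its lugs meet the hooks. More than 35 N between cap and bottle would chip the neck
- cap_top (a point): centre of the cap's top, 33 mm above the cap's origin (136 above the mat when closed). Pushing the cap down takes 4 N to start and 0.6 N more per mm; after 5 to 11 mm (depending on the collar) it meets a hard stop, where the spring gives 7 to 11 N and the force then rises steeply. Only in the last 1 mm before the stop is it free to turn
- cap_lug (a point): one of the cap's four inner lugs, 18.5 mm from its axis at its lower edge. Not pressed, the lugs are blocked both ways within 2 degrees. Kept down, the cap turns anticlockwise seen from above: after 44 to 62 degrees (aim for 53) it is free to come straight up, the spring lifting it as far as it was pressed; at 63 degrees there is an end stop
- cap_dish: shallow loose round steel dish, 100 mm across the rim, 9 mm tall, flat inner floor 86 mm across and 3 mm above its origin; 250 g. Origin: centre of its underside
- stopper: black stopper standing plug down on the mat: tapered plug 20 mm long (22 mm across at the tip, 25.4 under the head), round head 40 mm across from 20 to 32 mm above the origin; 28 to 56 g. Origin: centre of the plug's tip; z up. Fully seated, the underside of its head lies on the rim, so its origin is 20 mm below the bottle's mouth
- dropper_a: bystander: upright white dropper bottle with a dosing needle, 29 mm wide, 115 tall; origin at the centre of its foot
- dropper_b: bystander: a second upright white dropper bottle, 29 mm wide, 115 tall; origin at the centre of its foot
- loupe: bystander: small black loupe, 38 mm across, 31 tall; origin at the centre of its underside
- petri_dish: bystander: small white dish with screws in it, 69 mm across, 16 tall; origin at the centre of its underside
- brush: bystander: slim wooden brush lying flat, 169 x 18 x 9 mm; origin under its centre

How it is judged:
By the outcome, as a careful person would: the job done as asked, in the order asked, and still so for the second after the job is handed in, with the robot touching nothing.
It also fails if it takes over 54 s, if anything falls off the work surface, if the arm or the gripper's body presses on something with over 40 N, if the wrist force passes 120 N, or if a joint passes its speed limit or range.

## Working session

There is one attempt and no reset: what is moved stays moved. The work goes in short steps, Python scripts to look and compute and a tool call to move; the robot and the scene stay as the last step left them, time stands still between calls to the robot, and variables do not carry over. Pictures are saved under pics/ and viewed, at most 10 in all, crops included, and the job is handed in when it is done.

Besides the shell and the picture viewer there is one more tool, called after "Call:" in YAML: its name, and indented under it one key for each argument. move_arm: Moves the arm, as the interface text tells. Its arguments: {"type":"object","properties":{"increments":{"type":"array"},"force":{"type":"number"}},"required":["increments"]}

```bash
ls; mkdir -p pics; cat > h.py <<'E'
import numpy as np, cv2
from scipy.spatial.transform import Rotation as R
from plant import ctrl, optics, find_in, regions_of
def rot(q): return R.from_quat([q[1],q[2],q[3],q[0]])
def ray(s,px):
    u=cv2.undistortPoints(np.array([[px]],float),np.array(s["camera_matrix"],float),np.array(s["D"],float))[0,0]
    d=rot(s["orientation"]).apply([u[0],u[1],1.]); return np.array(s["position"],float),d/np.linalg.norm(d)
def at_z(s,px,z):
    p,d=ray(s,px); return p+d*(z-p[2])/d[2]
def proj(s,P):
    r=rot(s["orientation"]).inv(); X=r.apply(np.array(P,float).reshape(-1,3)-np.array(s["position"]))
    return cv2.projectPoints(X,np.zeros(3),np.zeros(3),np.array(s["camera_matrix"],float),np.array(s["D"],float))[0][:,0]
E
python3 - <<'E'
from h import *
st=ctrl.read_state(); print(ctrl.tcp_to_grasp,st)
for c in("scene","top"):
    s=optics.snapshot(c); cv2.imwrite(f"pics/{c}0.png",s["pixels"]); print(c,s["position"],s["orientation"],s["camera_matrix"])
    for n in("bottle","cap","cap_dish","stopper","dropper_a","loupe","petri_dish","brush"):
        print(n,[(np.round(f["bbox"],1).tolist(),round(f["confidence"],2)) for f in find_in(c,n)[:3]])
E
```

```text
pics
0.0187 {'time': 0.0, 'qpos': array([ 1.23641461e+00,  3.00473089e-01,  1.52162443e+00, -1.63654971e-05,
        1.32071135e+00, -6.66285389e-02]), 'dq': array([ 0.00034673,  0.00059719,  0.00070454,  0.00064632, -0.00109749,
        0.00064232]), 'effort': array([-4.92908839e-04, -5.43508923e+01, -3.61796951e+01, -1.12236542e-04,
        4.02570498e-03,  1.89966647e-05]), 'ee_pos': array([0.14544931, 0.5301564 , 0.23070189]), 'orientation': array([-1.13345511e-04,  1.33475002e-01,  9.91051994e-01, -5.97505080e-04]), 'contact_force': array([-0.31246344,  0.21270635, -0.71192839]), 'moment': array([-0.07370169,  0.0187438 , -0.04960315]), 'finger_force': 0.0, 'grip_width': 0.9978386631728171}
scene [0.24689874 0.92800616 0.71213902] [ 0.08226791 -0.21061884  0.90293863 -0.36547711] [[456.42635358   0.         274.54100061]
 [  0.         456.42635358 212.42963104]
 [  0.           0.           1.        ]]
bottle [([310.6, 230.6, 34.0, 43.9], 0.65)]
cap [([315.8, 199.1, 26.7, 31.1], 0.63)]
cap_dish [([349.2, 199.6, 44.6, 34.4], 0.78)]
stopper [([242.9, 226.2, 18.6, 21.7], 0.81)]
d
[... 159 characters left out ...]
32.4], 0.85)]
brush [([252.8, 341.8, 46.3, 69.5], 0.92)]
top [0.4359935  0.38491887 1.21264694] [ 0.02882552 -0.70666049  0.70679378 -0.01557564] [[528.39666467   0.         278.6242889 ]
 [  0.         528.39666467 213.45254651]
 [  0.           0.           1.        ]]
bottle [([259.8, 241.9, 20.5, 18.1], 0.72), ([306.5, 246.8, 32.6, 36.2], 0.6)]
cap [([307.1, 244.5, 15.1, 19.2], 0.66)]
cap_dish [([367.7, 256.5, 42.6, 46.6], 0.87)]
stopper [([286.6, 182.6, 14.3, 20.6], 0.78)]
dropper_a [([238.1, 159.5, 16.0, 12.4], 0.71), ([341.3, 209.5, 14.2, 12.0], 0.49)]
loupe [([259.6, 239.9, 15.3, 17.1], 0.59)]
petri_dish [([231.1, 199.2, 35.1, 33.8], 0.74)]
brush [([194.6, 242.6, 14.1, 29.3], 0.49)]
```

```bash
python3 - <<'E'
import cv2
a=cv2.imread("pics/scene0.png");b=cv2.imread("pics/top0.png")
cv2.imwrite("pics/scene_c.png",cv2.resize(a[140:380,160:440],(700,600),interpolation=cv2.INTER_CUBIC))
cv2.imwrite("pics/top_c.png",cv2.resize(b[110:320,170:420],(714,600),interpolation=cv2.INTER_CUBIC))
E
```

```text
(no output)
```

View pics/scene_c.png

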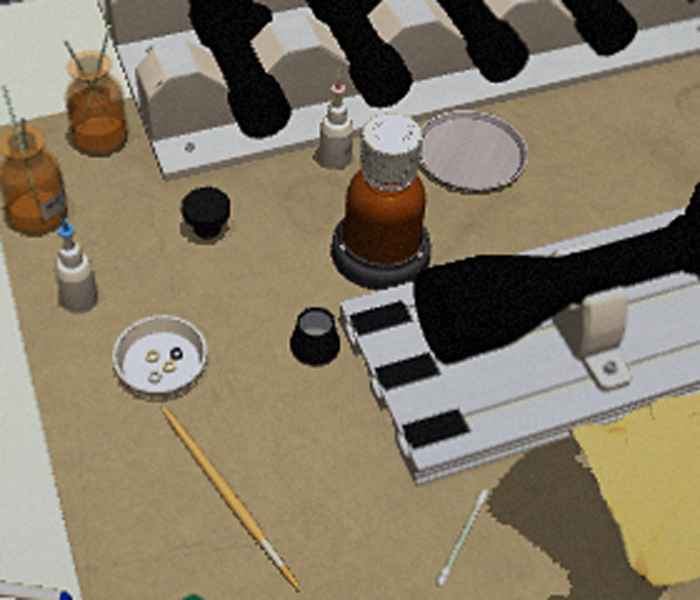

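View pics/top_c.png

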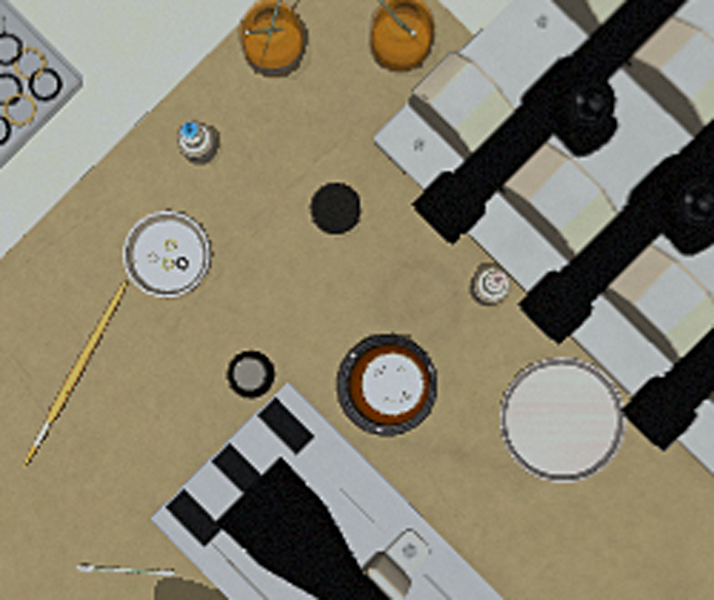

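Scene crop: cap top at about px (316,195), dish (349,200) and stopper head (242,221). Top crop: cap (307,244), dish (366,257) and stopper (287,183). Black instruments stand in a rack behind the dish, with another in front of the bottle. Next I triangulate all of these, including the obstacles.

```bash
cat >> h.py <<'E'
def tri(s1,p1,s2,p2):
    a,d=ray(s1,p1);b,e=ray(s2,p2)
    k=np.linalg.lstsq(np.c_[d,-e],b-a,rcond=None)[0]
    A=a+k[0]*d;B=b+k[1]*e
    return ((A+B)/2).round(4),round(np.linalg.norm(A-B),4)
E
python3 - <<'E'
from h import *
S=optics.snapshot("scene");T=optics.snapshot("top")
pts={"captop":((316,195),(307.3,243.8)),"dishrim":((349.2,200),(366.2,257)),"stophead":((242.4,220.5),(287.3,182.8)),
"inst1":((264,188),(324,187.7)),"inst2":((314,176),(365.4,220.3)),"inst3":((360,164),(401,257)),"near":((338,264),(266.3,285)),"clip":((402,268),(310,306)),
"droptip":((294.9,175.2),(342,207)),"loupe":((286.5,268),(257.5,241)),"railcorner":((297,260),(270.5,244.5)),"rackcorner":((226,211),(301,157.5))}
for n,(a,b) in pts.items(): print(n,*tri(S,a,T,b))
for n in("cap","cap_dish","stopper"):
    for c,s in(("scene",S),("top",T)):
        for r in regions_of(c,n)[:1]:
            m=r["pixels"].astype(np.uint8); k=cv2.findContours(m,0,1)[0]; k=max(k,key=cv2.contourArea)
            e=cv2.fitEllipse(k); print(n,c,np.round(e[0],1),np.round(e[1],1),round(r["confidence"],2),at_z(s,e[0],{"cap":.136,"cap_dish":.009,"stopper":.032}[n]).round(4))
E
```

```text
captop [0.4426 0.3468 0.1292] 0.0014
dishrim [0.4124 0.2092 0.0089] 0.001
stophead [0.5796 0.3879 0.0343] 0.0015
inst1 [0.5676 0.3088 0.063 ] 0.0067
inst2 [0.4948 0.217  0.0528] 0.0022
inst3 [0.4154 0.1426 0.0609] 0.0029
near [0.3572 0.4337 0.0716] 0.0067
clip [ 0.2788  0.3325 -0.0079] 0.0445
droptip [0.5197 0.2708 0.0878] 0.0016
loupe [0.4494 0.4546 0.031 ] 0.0017
railcorner [0.4413 0.4255 0.0265] 0.0009
rackcorner [0.6407 0.3559 0.0046] 0.0008
cap scene [316.3 198.6] [24.1 28.6] 0.67 [0.4369 0.3623 0.136 ]
cap top [307.1 244.2] [21.2 22.3] 0.54 [0.4411 0.3473 0.136 ]
cap_dish scene [348.1 199.9] [31.7 43.4] 0.78 [0.4142 0.2099 0.009 ]
cap_dish top [366.4 256.8] [41.8 43.6] 0.78 [0.4134 0.2089 0.009 ]
stopper scene [242.1 224.2] [18.2 20.1] 0.76 [0.5771 0.3957 0.032 ]
stopper top [306.8 243.9] [20.3 21.3] 0.67 [0.4422 0.3443 0.032 ]
```

```bash
cat > go.py <<'E'
import sys; from h import *
st=ctrl.read_state(); r=rot(st["orientation"]); t=np.array([float(v) for v in sys.argv[1:4]])
print("t",round(st["time"],2),"pos",np.round(st["ee_pos"],4),"tool d(mm)",(r.inv().apply(t-st["ee_pos"])*1e3).round(1))
M=r.as_matrix(); print("x",M[:,0].round(3),"y",M[:,1].round(3),"z",M[:,2].round(4),"q",np.round(st["qpos"],2),"F",np.round(st["contact_force"],2),np.round(st["moment"],2),"grip",st["grip_width"],st["finger_force"])
E
python3 go.py 0.442 0.347 0.231
```

```text
t 1.3 pos [0.1455 0.5304 0.2313] tool d(mm) [-3.344e+02 -9.840e+01  3.000e-01]
x [-0.964  0.265  0.   ] y [ 0.265  0.964 -0.   ] z [-0. -0. -1.] q [ 1.24  0.3   1.52  0.    1.32 -0.07] F [ 0.04  0.32 -0.08] [-0.06  0.05  0.02] grip 1.001634144855682 0.0
```

Call:
move_arm:
  increments:
    - [-0.033,-0.0098,0,0,0,0,0.085]
    - [-0.033,-0.0098,0,0,0,0,0.085]
    - [-0.034,-0.0098,0,0,0,0,0.085]
    - [-0.034,-0.0098,0,0,0,0,0.085]
    - [-0.034,-0.0098,0,0,0,0,0.085]
    - [-0.034,-0.0098,0,0,0,0,0.085]
    - [-0.034,-0.0098,0,0,0,0,0.085]
    - [-0.033,-0.0098,0,0,0,0,0.085]
    - [-0.033,-0.0098,0,0,0,0,0.085]
    - [-0.032,-0.0098,0,0,0,0,0.085]
    - [0,0,0,0,0,0,0.085]
  force: 30

```text
time: 2.68
ee_pos: [0.443, 0.3464, 0.231]
orientation: [-0.0, 0.135, 0.991, -0.0]
contact_force: [-0.8, -0.6, -1.3]
grip_width: 0.995
finger_force: 0.0
```

```bash
python3 go.py 0.442 0.347 0.103; python3 - <<'E'
from h import *
for c in("scene","top"):
    s=optics.snapshot(c); cv2.imwrite(f"pics/{c}1.png",s["pixels"])
a=cv2.imread("pics/scene1.png")[100:310,200:420];b=cv2.imread("pics/top1.png")[160:370,200:410]
cv2.imwrite("pics/both1.png",np.hstack([cv2.resize(a,(400,382)),cv2.resize(b,(382,382))]))
E
```

```text
t 2.67 pos [0.443  0.3464 0.231 ] tool d(mm) [  1.1   0.4 128. ]
x [-0.964  0.267  0.   ] y [ 0.267  0.964 -0.   ] z [-1.e-04 -3.e-04 -1.e+00] q [ 0.6   0.33  1.49 -0.    1.33 -0.7 ] F [-0.85 -0.62 -1.34] [-0.01  0.01  0.  ] grip 0.9946645423841597 0.0
```

View pics/both1.png

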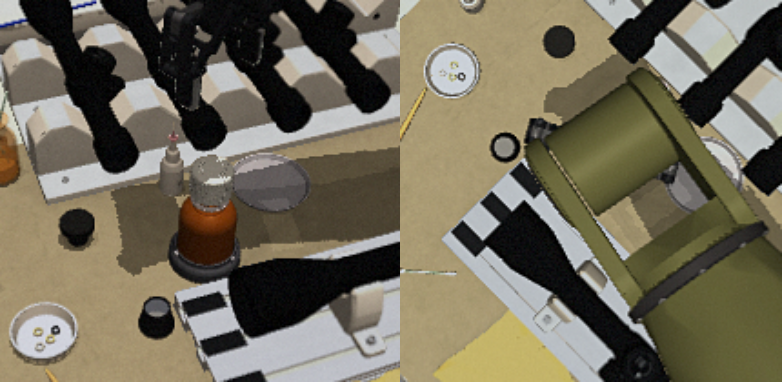

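The scene half shows the fingers (about 190,90) above the cap (210,180). The top view is hidden by the arm. I'll descend around the cap and close lightly.

Call:
move_arm:
  increments:
    - [0,0,0.025,0,0,0,0.085]
    - [0,0,0.025,0,0,0,0.085]
    - [0,0,0.025,0,0,0,0.085]
    - [0,0,0.025,0,0,0,0.085]
    - [0,0,0.018,0,0,0,0.085]
    - [0,0,0.009,0,0,0,0.085]
    - [0,0,0,0,0,0,0.06]

```text
time: 3.65
ee_pos: [0.4415, 0.3477, 0.1042]
orientation: [-0.0, 0.133, 0.991, -0.0]
contact_force: [0.3, -0.8, 0.7]
grip_width: 0.814
finger_force: 0.0
```

```bash
python3 go.py 0.442 0.347 0.104; python3 - <<'E'
from h import *
s=optics.snapshot("scene"); a=s["pixels"][150:270,260:380]
cv2.imwrite("pics/g1.png",cv2.resize(a,(600,600),interpolation=cv2.INTER_CUBIC))
E
```

```text
t 3.65 pos [0.4415 0.3477 0.1042] tool d(mm) [-0.6 -0.5  0.2]
x [-0.964  0.264  0.   ] y [ 0.264  0.964 -0.   ] z [-3.e-04 -1.e-04 -1.e+00] q [ 0.6   0.46  1.61  0.    1.07 -0.7 ] F [ 0.35 -0.77  0.67] [0.05 0.07 0.04] grip 0.814014811574394 0.0
```

View pics/g1.png

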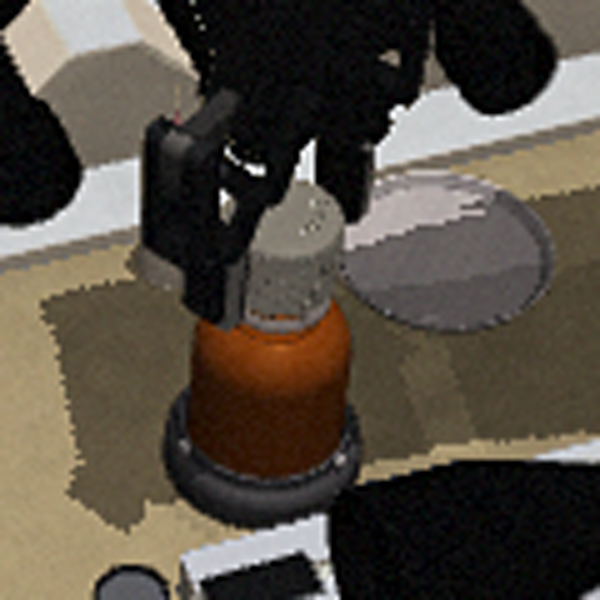

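The cap sits between the fingers, with the near finger at about (215,230) and the cap at (295,260). I'll close gently.

Call:
move_arm:
  increments:
    - [0,0,0,0,0,0,0.052]
    - [0,0,0,0,0,0,0.048]
    - [0,0,0,0,0,0,0.044]
    - [0,0,0,0,0,0,0.04]
    - [0,0,0,0,0,0,0.04]
    - [0,0,0,0,0,0,0.04]
  force: 30

```text
time: 4.45
ee_pos: [0.4418, 0.3474, 0.1045]
orientation: [0.0, 0.134, 0.991, 0.0]
contact_force: [-1.0, -2.6, 4.5]
grip_width: 0.505
finger_force: 30.0
```

```bash
python3 go.py 0.442 0.347 0.104
```

```text
t 4.45 pos [0.4418 0.3474 0.1045] tool d(mm) [-0.3 -0.4  0.5]
x [-0.964  0.265 -0.   ] y [0.265 0.964 0.   ] z [ 2.e-04 -0.e+00 -1.e+00] q [ 0.6   0.46  1.61 -0.    1.07 -0.7 ] F [-1.01 -2.64  4.48] [-0.54  0.16 -0.05] grip 0.5050994086962819 30.001105602001203
```

Call:
move_arm:
  increments:
    - [0,-0.0007,0.001,0,0,0,0.04]
    - [0,0,0.001,0,0,0,0.04]
    - [0,0,0.001,0,0,0,0.04]
  force: 40

```text
time: 4.82
ee_pos: [0.4417, 0.3472, 0.1015]
orientation: [0.0, 0.133, 0.991, 0.0]
contact_force: [0.8, 2.6, 5.8]
grip_width: 0.499
finger_force: 40.2
```

Call:
move_arm:
  increments:
    - [0,0,0.001,0,0,0,0.04]
    - [0,0,0,0,0,0,0.04]

```text
time: 5.08
ee_pos: [0.4418, 0.3472, 0.1006]
orientation: [0.0, 0.133, 0.991, 0.001]
contact_force: [-0.8, 1.5, 6.2]
grip_width: 0.5
finger_force: 40.3
```

Call:
move_arm:
  increments:
    - [0,0,0.001,0,0,0,0.04]
    - [0,0,0,0,0,0,0.04]

```text
time: 5.32
ee_pos: [0.4417, 0.3472, 0.0996]
orientation: [0.0, 0.133, 0.991, 0.001]
contact_force: [-0.3, 1.5, 5.9]
grip_width: 0.501
finger_force: 40.3
```

Call:
move_arm:
  increments:
    - [0,0.0002,0.0007,0,0,0,0.04]
    - [0,0,0,0,0,0,0.04]

```text
time: 5.58
ee_pos: [0.4418, 0.3472, 0.0989]
orientation: [0.0, 0.133, 0.991, 0.0]
contact_force: [0.2, 0.5, 7.3]
grip_width: 0.5
finger_force: 40.3
```

Call:
move_arm:
  increments:
    - [0,0,0.0007,0,0,0,0.04]
    - [0,0,0,0,0,0,0.04]

```text
time: 5.82
ee_pos: [0.4418, 0.3473, 0.0982]
orientation: [0.0, 0.133, 0.991, 0.0]
contact_force: [-0.2, 0.3, 8.4]
grip_width: 0.503
finger_force: 40.3
```

Call:
move_arm:
  increments:
    - [0,0,0.0007,0,0,0,0.04]
    - [0,0,0,0,0,0,0.04]

```text
time: 6.08
ee_pos: [0.4418, 0.3472, 0.0976]
orientation: [0.0, 0.133, 0.991, 0.0]
contact_force: [-0.6, -0.1, 8.2]
grip_width: 0.503
finger_force: 40.4
```

Call:
move_arm:
  increments:
    - [0,0,0.0007,0,0,0,0.04]
    - [0,0,0,0,0,0,0.04]

```text
time: 6.32
ee_pos: [0.4418, 0.3473, 0.0969]
orientation: [0.0, 0.133, 0.991, 0.0]
contact_force: [-1.5, 0.9, 7.6]
grip_width: 0.504
finger_force: 40.6
```

Call:
move_arm:
  increments:
    - [0,0,0.0005,0,0,0,0.04]
    - [0,0,0,0,0,0,0.04]

```text
time: 6.58
ee_pos: [0.4418, 0.3473, 0.0969]
orientation: [0.0, 0.133, 0.991, 0.0]
contact_force: [-4.6, -2.3, 13.8]
grip_width: 0.5
finger_force: 41.1
```

Bottom felt: the force jumped from 8 to 14 N with no further travel. Now I start the anticlockwise turn.

Call:
move_arm:
  increments:
    - [0,0,-0.0002,0,0,-4,0.04]
    - [0,0,0,0,0,-6,0.04]
    - [0,0,0,0,0,-6,0.04]

```text
time: 6.95
ee_pos: [0.442, 0.3474, 0.0969]
orientation: [0.001, -0.007, 1.0, 0.001]
contact_force: [-0.4, 0.5, 10.0]
grip_width: 0.501
finger_force: 40.7
```

```bash
python3 go.py 0.442 0.347 0.097
```

```text
t 6.95 pos [0.442  0.3474 0.0969] tool d(mm) [-0.  -0.4 -0.1]
x [-1.    -0.015 -0.001] y [-0.015  1.     0.001] z [ 0.0013  0.0011 -1.    ] q [ 0.6   0.47  1.62  0.    1.05 -0.98] F [-0.43  0.49 10.02] [ 0.08  0.04 -0.07] grip 0.5011922380357107 40.6916063315748
```

Call:
move_arm:
  increments:
    - [0,0,0,0,0,-7,0.04]
    - [0,0,0,0,0,-7,0.04]
    - [0,0,0,0,0,-7,0.04]
    - [0,0,0,0,0,-7,0.04]
    - [0,0,0,0,0,-6,0.04]
    - [0,0,0,0,0,-3,0.04]
    - [0,0,0,0,0,0,0.04]

```text
time: 7.82
ee_pos: [0.442, 0.3474, 0.0969]
orientation: [0.001, -0.323, 0.946, 0.0]
contact_force: [0.3, 0.9, 11.6]
grip_width: 0.502
finger_force: 40.6
```

```bash
python3 go.py 0.442 0.347 0.097
```

```text
t 7.83 pos [0.442  0.3474 0.0969] tool d(mm) [ 0.2 -0.3 -0.1]
x [-0.791 -0.612 -0.002] y [-0.612  0.791 -0.   ] z [ 0.0014  0.001  -1.    ] q [ 0.6   0.47  1.62  0.    1.05 -1.63] F [ 0.3   0.91 11.58] [0.09 0.05 0.08] grip 0.5019005941857145 40.61320119101282
```

Call:
move_arm:
  increments:
    - [0,0,-0.002,0,0,0,0.04]
    - [0,0,-0.002,0,0,0,0.04]
    - [0,0,-0.003,0,0,0,0.04]
    - [0,0,-0.003,0,0,0,0.04]
    - [0,0,0,0,0,0,0.04]

```text
time: 8.45
ee_pos: [0.4413, 0.347, 0.106]
orientation: [-0.0, -0.323, 0.946, 0.0]
contact_force: [0.4, 2.3, 0.3]
grip_width: 0.504
finger_force: 41.0
```

Call:
move_arm:
  increments:
    - [0,0,-0.002,0,0,0,0.04]
    - [0,0,-0.002,0,0,0,0.04]
    - [0,0,-0.002,0,0,0,0.04]

```text
time: 8.82
ee_pos: [0.4415, 0.3469, 0.1121]
orientation: [-0.0, -0.323, 0.946, -0.0]
contact_force: [1.0, 2.7, -2.0]
grip_width: 0.501
finger_force: 40.9
```

Call:
move_arm:
  increments:
    - [0,0,-0.002,0,0,0,0.04]
    - [0,0,-0.002,0,0,0,0.04]

```text
time: 9.07
ee_pos: [0.4415, 0.3468, 0.1163]
orientation: [-0.0, -0.323, 0.946, -0.0]
contact_force: [0.4, 0.4, -1.0]
grip_width: 0.503
finger_force: 40.9
```

Call:
move_arm:
  increments:
    - [0,0,-0.01,0,0,0,0.04]
    - [0,0,-0.02,0,0,0,0.04]
    - [0,0,-0.01,0,0,0,0.04]
    - [0,0,0,0,0,0,0.04]

```text
time: 9.57
ee_pos: [0.4418, 0.3471, 0.1569]
orientation: [0.001, -0.323, 0.946, 0.0]
contact_force: [-0.3, -0.3, -1.0]
grip_width: 0.499
finger_force: 40.9
```

```bash
python3 go.py 0.408 0.2135 0.05
```

```text
t 9.57 pos [0.4418 0.3471 0.1569] tool d(mm) [108.5 -85.1 106.8]
x [-0.792 -0.611 -0.001] y [-0.611  0.792 -0.   ] z [ 1.2e-03  7.0e-04 -1.0e+00] q [ 0.6   0.4   1.57 -0.    1.17 -1.63] F [-0.33 -0.26 -1.04] [ 0.04 -0.03  0.03] grip 0.49944401111757625 40.935859700714445
```

Call:
move_arm:
  increments:
    - [0.012,-0.0095,0,0,0,0,0.04]
    - [0.022,-0.017,0,0,0,0,0.04]
    - [0.022,-0.017,0,0,0,0,0.04]
    - [0.022,-0.017,0,0,0,0,0.04]
    - [0.02,-0.016,0,0,0,0,0.04]
    - [0.0105,-0.0085,0.02,0,0,0,0.04]
    - [0,0,0.035,0,0,0,0.04]
    - [0,0,0.035,0,0,0,0.04]
    - [0,0,0.017,0,0,0,0.04]
    - [0,0,0,0,0,0,0.04]

```text
time: 10.82
ee_pos: [0.4064, 0.2125, 0.048]
orientation: [-0.002, -0.323, 0.947, -0.0]
contact_force: [0.3, 0.4, -0.5]
grip_width: 0.5
finger_force: 41.0
```

```bash
python3 go.py 0.408 0.2135 0.004; python3 - <<'E'
from h import *
s=optics.snapshot("scene"); a=s["pixels"][140:260,290:410]
cv2.imwrite("pics/g2.png",cv2.resize(a,(600,600),interpolation=cv2.INTER_CUBIC))
E
```

```text
t 10.82 pos [0.4064 0.2125 0.048 ] tool d(mm) [-2.  -0.2 44. ]
x [-0.792 -0.611  0.003] y [-0.611  0.792  0.001] z [-0.003  -0.0013 -1.    ] q [ 0.4   0.36  1.93 -0.    0.85 -1.83] F [ 0.33  0.4  -0.53] [-0.    0.02 -0.01] grip 0.49971774370918665 40.96901205644144
```

View pics/g2.png

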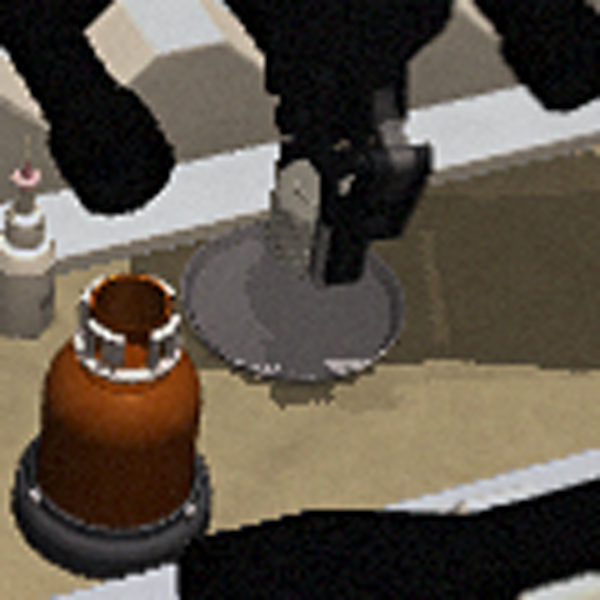

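The cap is held upright above the dish (about 300,230) and the open bottle neck shows at (130,300). I'll lower until it touches.

Call:
move_arm:
  increments:
    - [0,0,0.015,0,0,0,0.04]
    - [0,0,0.015,0,0,0,0.04]
    - [0,0,0.009,0,0,0,0.04]
    - [0,0,0,0,0,0,0.04]

```text
time: 11.38
ee_pos: [0.4072, 0.2133, 0.0094]
orientation: [-0.001, -0.323, 0.946, -0.0]
contact_force: [0.2, -0.3, -0.4]
grip_width: 0.502
finger_force: 41.0
```

Call:
move_arm:
  increments:
    - [0,0,0.0015,0,0,0,0.04]
    - [0,0,0.001,0,0,0,0.04]
    - [0,0,0,0,0,0,0.04]

```text
time: 11.75
ee_pos: [0.4077, 0.2135, 0.0078]
orientation: [0.0, -0.323, 0.946, 0.0]
contact_force: [1.1, -0.6, -0.1]
grip_width: 0.502
finger_force: 41.0
```

Call:
move_arm:
  increments:
    - [0,0,0.001,0,0,0,0.04]
    - [0,0,0,0,0,0,0.04]

```text
time: 12.0
ee_pos: [0.4076, 0.2134, 0.0067]
orientation: [-0.0, -0.323, 0.946, 0.0]
contact_force: [1.2, 0.7, -0.9]
grip_width: 0.503
finger_force: 41.0
```

Call:
move_arm:
  increments:
    - [0,0,0.001,0,0,0,0.04]
    - [0,0,0,0,0,0,0.04]

```text
time: 12.25
ee_pos: [0.4076, 0.2134, 0.0056]
orientation: [-0.0, -0.323, 0.946, -0.0]
contact_force: [-0.5, -0.2, -0.6]
grip_width: 0.501
finger_force: 41.0
```

Call:
move_arm:
  increments:
    - [0,0,0.001,0,0,0,0.04]
    - [0,0,0,0,0,0,0.04]

```text
time: 12.5
ee_pos: [0.4076, 0.2135, 0.0048]
orientation: [0.0, -0.323, 0.946, 0.0]
contact_force: [-0.5, -0.2, 2.8]
grip_width: 0.501
finger_force: 41.4
```

Call:
move_arm:
  increments:
    - [0,0,0.0007,0,0,0,0.04]
    - [0,0,0,0,0,0,0.04]

```text
time: 12.75
ee_pos: [0.4077, 0.2135, 0.0047]
orientation: [0.0, -0.323, 0.946, 0.0]
contact_force: [-6.5, -1.8, 16.9]
grip_width: 0.501
finger_force: 42.8
```

Call:
move_arm:
  increments:
    - [0,0,-0.0007,0,0,0,0.04]
    - [0,0,0,0,0,0,0.05]
    - [0,0,0,0,0,0,0.056]
    - [0,0,0,0,0,0,0.056]
    - [0,0,-0.006,0,0,0,0.056]
    - [0,0,-0.012,0,0,0,0.056]
    - [0,0,-0.03,0,0,0,0.07]
    - [0,0,-0.04,0,0,0,0.07]
    - [0,0,-0.04,0,0,0,0.07]
    - [0,0,-0.03,0,0,0,0.07]
    - [0,0,0,0,0,0,0.07]

```text
time: 14.12
ee_pos: [0.4084, 0.2138, 0.1654]
orientation: [0.002, -0.323, 0.946, 0.0]
contact_force: [1.2, 0.5, -0.3]
grip_width: 0.817
finger_force: 0.0
```

```bash
python3 go.py 0.579 0.388 0.16; python3 - <<'E'
from h import *
for c in("scene","top"):
    s=optics.snapshot(c); cv2.imwrite(f"pics/{c}3.png",s["pixels"])
a=cv2.imread("pics/scene3.png")[150:260,220:380];b=cv2.imread("pics/top3.png")[160:300,250:400]
cv2.imwrite("pics/both3.png",np.vstack([cv2.resize(a,(480,330),interpolation=cv2.INTER_CUBIC),cv2.resize(b,(480,270))]))
E
```

```text
t 14.12 pos [0.4084 0.2138 0.1654] tool d(mm) [-241.5   33.7    6.5]
x [-0.792 -0.611 -0.005] y [-0.611  0.792 -0.001] z [ 0.0045  0.0019 -1.    ] q [ 0.4   0.17  1.84 -0.    1.12 -1.83] F [ 1.16  0.46 -0.32] [ 0.02 -0.01 -0.  ] grip 0.816783555943223 0.0
```

View pics/both3.png

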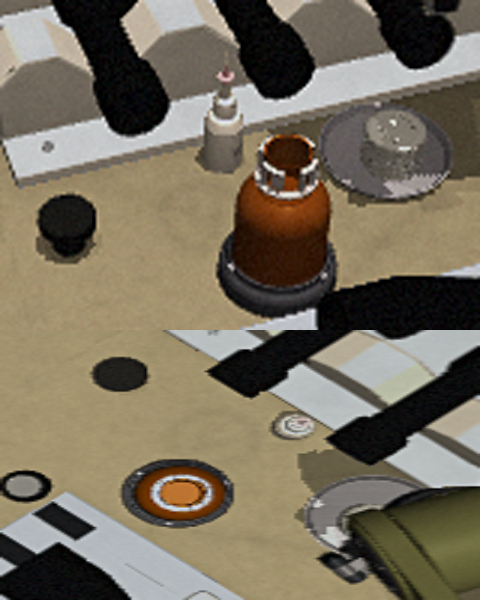

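The cap stands upright in the dish (scene half, about 395,135) and the bottle mouth is open. I'll refine the stopper head and the mouth from both views.

```bash
python3 - <<'E'
from h import *
S=optics.snapshot("scene");T=optics.snapshot("top")
def seg(s,c,r):
    g=cv2.cvtColor(s["pixels"],cv2.COLOR_BGR2GRAY); m=np.zeros_like(g); x,y=map(int,c)
    m[y-r:y+r,x-r:x+r]=(g[y-r:y+r,x-r:x+r]<60)
    k=max(cv2.findContours(m,0,1)[0],key=cv2.contourArea); return k[:,0]
a=seg(T,(287,183),14); e=cv2.fitEllipse(a); print("top head",e, at_z(T,e[0],.032))
b=seg(S,(242,224),16); print("scene blob x",b[:,0].min(),b[:,0].max(),"y",b[:,1].min(),b[:,1].max())
P=at_z(T,e[0],.032)
t=np.linspace(0,6.28,60)
for z in(.030,.032,.034):
    P=at_z(T,e[0],z); c=proj(S,np.c_[P[0]+.02*np.cos(t),P[1]+.02*np.sin(t),0*t+z]); print(z,P.round(4),"pred scene x",c[:,0].min().round(1),c[:,0].max().round(1),"top y",c[:,1].min().round(1))
print("mouth pred",proj(S,[.4419,.3473,.116]),proj(T,[.4419,.3473,.116]))
r=[f for c in("scene","top") for f in [(c,np.round(q["bbox"],1),round(q["confidence"],2)) for q in find_in(c,"stopper")[:2]]]; print(r)
E
python3 go.py 0.579 0.388 0.16
```

```text
top head ((287.2058410644531, 182.49058532714844), (16.549877166748047, 17.139156341552734), 0.9476745128631592) [0.57992973 0.38781674 0.032     ]
scene blob x 233 251 y 215 235
0.03 [0.5802 0.3878 0.03  ] pred scene x 232.8 252.5 top y 214.8
0.032 [0.5799 0.3878 0.032 ] pred scene x 232.9 252.6 top y 214.1
0.034 [0.5797 0.3878 0.034 ] pred scene x 232.9 252.6 top y 213.5
mouth pred [[316.09923788 200.43190349]] [[306.72210312 243.83996413]]
[('scene', array([242.2, 225.4,  18.1,  20.1]), 0.73), ('top', array([285.8, 181.9,  18.7,  18.1]), 0.49), ('top', array([228.6, 198.7,  36.4,  37. ]), 0.41)]
t 14.43 pos [0.4073 0.2133 0.1619] tool d(mm) [-242.7   33.4    1.6]
x [-0.792 -0.611  0.001] y [-0.611  0.792  0.   ] z [-1.4e-03 -6.0e-04 -1.0e+00] q [ 0.4   0.18  1.85  0.    1.12 -1.83] F [ 0.46 -0.21 -0.83] [ 0.01 -0.05 -0.03] grip 0.8161901429066384 0.0
```

Call:
move_arm:
  increments:
    - [-0.015,0.002,0,0,0,0,0.06]
    - [-0.03,0.004,0,0,0,0,0.06]
    - [-0.032,0.0045,0,0,0,0,0.06]
    - [-0.032,0.0045,0,0,0,0,0.06]
    - [-0.032,0.0045,0,0,0,0,0.06]
    - [-0.032,0.0045,0,0,0,0,0.06]
    - [-0.032,0.0045,0,0,0,0,0.06]
    - [-0.026,0.003,0.02,0,0,0,0.06]
    - [-0.0125,0.0015,0.03,0,0,0,0.06]
    - [0,0,0.03,0,0,0,0.06]
    - [0,0,0.02,0,0,0,0.06]
    - [0,0,0,0,0,0,0.06]

```text
time: 15.92
ee_pos: [0.5795, 0.3879, 0.061]
orientation: [-0.002, -0.323, 0.947, -0.0]
contact_force: [-0.1, -0.2, 0.3]
grip_width: 0.703
finger_force: 0.0
```

```bash
python3 go.py 0.580 0.3878 0.0175
```

```text
t 15.93 pos [0.5795 0.3879 0.061 ] tool d(mm) [-0.5 -0.4 43.5]
x [-0.792 -0.611  0.003] y [-0.611  0.792  0.   ] z [-0.0027 -0.0016 -1.    ] q [ 0.54  0.79  1.18  0.    1.17 -1.69] F [-0.09 -0.24  0.25] [-0.04  0.01  0.01] grip 0.7028730323891316 0.0
```

Call:
move_arm:
  increments:
    - [-0.0005,-0.0004,0.02,0,0,0,0.06]
    - [0,0,0.015,0,0,0,0.06]
    - [0,0,0.008,0,0,0,0.06]
    - [0,0,0,0,0,0,0.05]
    - [0,0,0,0,0,0,0.045]
    - [0,0,0,0,0,0,0.042]
    - [0,0,0,0,0,0,0.039]
    - [0,0,0,0,0,0,0.036]
    - [0,0,0,0,0,0,0.036]
  force: 30

```text
time: 17.05
ee_pos: [0.5811, 0.3885, 0.0206]
orientation: [0.001, -0.323, 0.946, 0.0]
contact_force: [-1.0, -0.2, 6.0]
grip_width: 0.446
finger_force: 29.8
```

```bash
python3 go.py 0.580 0.3878 0.0175; python3 - <<'E'
from h import *
s=optics.snapshot("scene"); a=s["pixels"][165:255,195:285]
cv2.imwrite("pics/g4.png",cv2.resize(np.clip(a*1.8,0,255).astype(np.uint8),(600,600),interpolation=cv2.INTER_CUBIC))
E
```

```text
t 17.05 pos [0.5811 0.3885 0.0206] tool d(mm) [1.4 0.1 3.1]
x [-0.792 -0.611 -0.001] y [-0.611  0.792 -0.   ] z [ 1.e-03  6.e-04 -1.e+00] q [ 0.54  0.84  1.2   0.    1.1  -1.69] F [-1.   -0.17  6.05] [-0.14  0.19  0.03] grip 0.4464516530760323 29.766746386885643
```

View pics/g4.png

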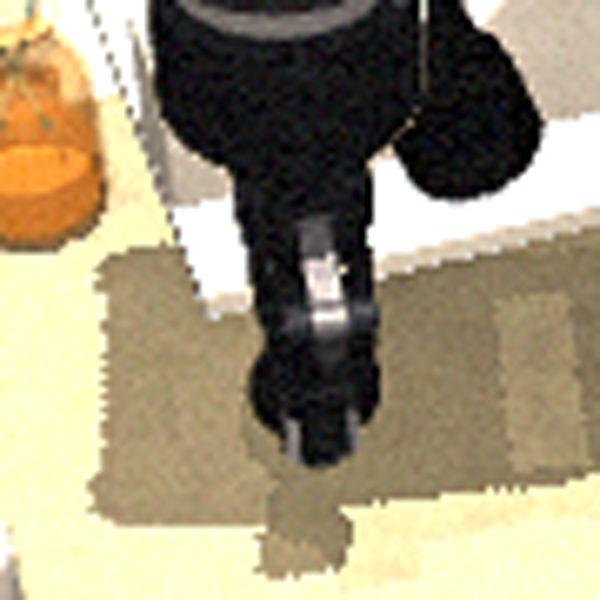

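The stopper head is gripped (about 315,400); the opening agrees with 40 mm plus the bias seen on the cap. I'll lift and carry it to above the mouth.

Call:
move_arm:
  increments:
    - [0,0,-0.01,0,0,0,0.036]
    - [0,0,-0.025,0,0,0,0.036]
    - [0,0,-0.035,0,0,0,0.036]
    - [0,0,-0.035,0,0,0,0.036]
    - [0,0,-0.03,0,0,0,0.036]
    - [0.015,0.006,-0.01,0,0,0,0.036]
    - [0.028,0.011,0,0,0,0,0.036]
    - [0.03,0.012,0,0,0,0,0.036]
    - [0.03,0.0115,0,0,0,0,0.036]
    - [0.02,0.008,0,0,0,0,0.036]
    - [0.0114,0.0039,0,0,0,0,0.036]
    - [0,0,0,0,0,0,0.036]
  force: 40

```text
time: 18.6
ee_pos: [0.4424, 0.3477, 0.1652]
orientation: [0.0, -0.323, 0.946, 0.0]
contact_force: [-0.6, 0.4, 0.1]
grip_width: 0.442
finger_force: 40.1
```

```bash
python3 go.py 0.4427 0.3479 0.15
```

```text
t 18.6 pos [0.4424 0.3477 0.1652] tool d(mm) [-0.3 -0.1 15.2]
x [-0.792 -0.611 -0.001] y [-0.611  0.792 -0.   ] z [ 5.e-04  3.e-04 -1.e+00] q [ 0.6   0.39  1.56 -0.    1.19 -1.63] F [-0.57  0.44  0.07] [-0.01 -0.02  0.02] grip 0.44158070701360574 40.1295349560678
```

Call:
move_arm:
  increments:
    - [0,0,0.01,0,0,0,0.036]
    - [0,0,0.01,0,0,0,0.036]
    - [0,0,0,0,0,0,0.036]

```text
time: 18.98
ee_pos: [0.4423, 0.3474, 0.1432]
orientation: [-0.001, -0.323, 0.947, -0.0]
contact_force: [0.2, 0.5, -0.4]
grip_width: 0.439
finger_force: 40.1
```

```bash
python3 go.py 0.4427 0.3479 0.1412; python3 - <<'E'
from h import *
s=optics.snapshot("scene"); np.save("s.npy",s["pixels"]); a=s["pixels"][160:240,276:356]
cv2.imwrite("pics/g5.png",cv2.resize(np.clip(a*1.8,0,255).astype(np.uint8),(600,600),interpolation=cv2.INTER_CUBIC))
print(proj(s,[[.4419,.3473,.116],[.4419,.3473,.125],[.4429,.3473,.125]]))
E
```

```text
t 18.98 pos [0.4423 0.3474 0.1432] tool d(mm) [-0.7  0.1  2. ]
x [-0.792 -0.611  0.002] y [-0.611  0.792  0.   ] z [-0.0019 -0.0013 -1.    ] q [ 0.6   0.41  1.58  0.    1.15 -1.63] F [ 0.24  0.47 -0.44] [-0.02 -0.04  0.04] grip 0.4391296299215652 40.12871062383056
[[316.09923788 200.43190349]
 [316.44257806 196.96312922]
 [315.9432165  196.79559492]]
```

View pics/g5.png

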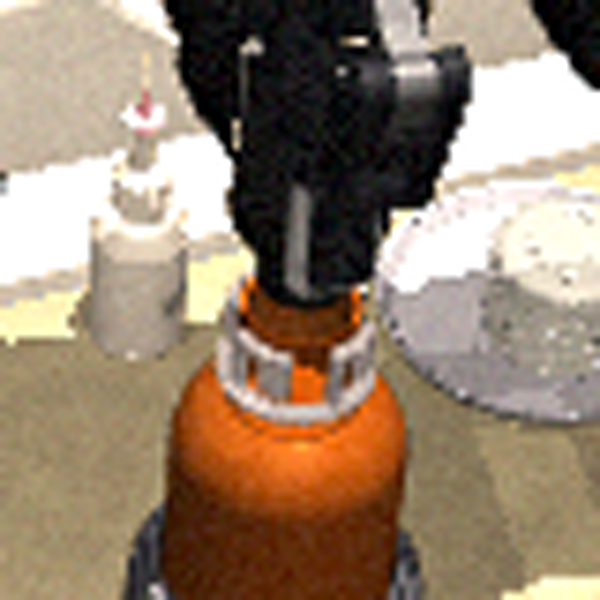

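The plug tip (bottom about 310,305) hangs centred over the rim (centre about 302,290). I'll insert while watching the forces.

Call:
move_arm:
  increments:
    - [0,0,0.004,0,0,0,0.036]
    - [0,0,0.004,0,0,0,0.036]
    - [0,0,0.003,0,0,0,0.036]
    - [0,0,0,0,0,0,0.036]

```text
time: 19.52
ee_pos: [0.4424, 0.3476, 0.1334]
orientation: [-0.0, -0.323, 0.946, -0.0]
contact_force: [-0.0, 0.5, 0.0]
grip_width: 0.442
finger_force: 40.1
```

Call:
move_arm:
  increments:
    - [0,0,0.003,0,0,0,0.036]
    - [0,0,0.003,0,0,0,0.036]
    - [0,0,0,0,0,0,0.036]

```text
time: 19.9
ee_pos: [0.4423, 0.3476, 0.1274]
orientation: [-0.0, -0.323, 0.946, -0.0]
contact_force: [0.2, -0.1, -0.1]
grip_width: 0.443
finger_force: 40.1
```

Call:
move_arm:
  increments:
    - [0,0,0.002,0,0,0,0.036]
    - [0,0,0.002,0,0,0,0.036]
    - [0,0,0.001,0,0,0,0.036]
    - [0,0,0,0,0,0,0.036]

```text
time: 20.4
ee_pos: [0.4424, 0.3477, 0.1226]
orientation: [-0.0, -0.323, 0.946, -0.0]
contact_force: [-0.4, -0.2, 0.3]
grip_width: 0.442
finger_force: 40.1
```

Call:
move_arm:
  increments:
    - [0,0,0.0015,0,0,0,0.036]
    - [0,0,0,0,0,0,0.036]

```text
time: 20.65
ee_pos: [0.4424, 0.3477, 0.1211]
orientation: [-0.0, -0.323, 0.946, -0.0]
contact_force: [-0.2, 0.8, -0.7]
grip_width: 0.442
finger_force: 40.1
```

Call:
move_arm:
  increments:
    - [0,0,0.001,0,0,0,0.036]
    - [0,0,0,0,0,0,0.036]

```text
time: 20.9
ee_pos: [0.4424, 0.3477, 0.1201]
orientation: [-0.0, -0.323, 0.946, -0.0]
contact_force: [-0.3, 0.3, -0.8]
grip_width: 0.439
finger_force: 40.1
```

Call:
move_arm:
  increments:
    - [0,0,0.001,0,0,0,0.036]
    - [0,0,0.001,0,0,0,0.036]
    - [0,0,0,0,0,0,0.036]

```text
time: 21.28
ee_pos: [0.4424, 0.3477, 0.1181]
orientation: [-0.0, -0.323, 0.946, -0.0]
contact_force: [-0.2, -0.4, -0.9]
grip_width: 0.442
finger_force: 40.1
```

Call:
move_arm:
  increments:
    - [0,0,0.0007,0,0,0,0.036]
    - [0,0,0,0,0,0,0.036]

```text
time: 21.52
ee_pos: [0.4424, 0.3477, 0.1174]
orientation: [-0.0, -0.323, 0.946, -0.0]
contact_force: [-0.7, 0.8, 0.3]
grip_width: 0.442
finger_force: 40.1
```

Call:
move_arm:
  increments:
    - [0,0,0.0005,0,0,0,0.036]
    - [0,0,0,0,0,0,0.036]

```text
time: 21.78
ee_pos: [0.4424, 0.3477, 0.117]
orientation: [-0.0, -0.323, 0.946, -0.0]
contact_force: [0.1, 0.1, -0.5]
grip_width: 0.443
finger_force: 40.1
```

Call:
move_arm:
  increments:
    - [0,0,0.0005,0,0,0,0.036]
    - [0,0,0,0,0,0,0.036]

```text
time: 22.02
ee_pos: [0.4424, 0.3477, 0.1166]
orientation: [0.0, -0.323, 0.946, 0.0]
contact_force: [-1.4, -1.5, 1.4]
grip_width: 0.442
finger_force: 40.3
```

Call:
move_arm:
  increments:
    - [0,0,0.0005,0,0,0,0.036]
    - [0,0,0,0,0,0,0.036]

```text
time: 22.28
ee_pos: [0.4425, 0.3478, 0.1166]
orientation: [0.0, -0.323, 0.946, 0.0]
contact_force: [-3.1, -0.8, 8.6]
grip_width: 0.443
finger_force: 40.7
```

It seated at TCP z 0.1166, as predicted. I'll ease off, release and retreat.

Call:
move_arm:
  increments:
    - [0,0,-0.0004,0,0,0,0.036]
    - [0,0,0,0,0,0,0.045]
    - [0,0,0,0,0,0,0.06]
    - [0,0,0,0,0,0,0.06]
    - [0,0,-0.01,0,0,0,0.06]
    - [0,0,-0.02,0,0,0,0.06]
    - [0,0,-0.03,0,0,0,0.06]
    - [0,0,-0.04,0,0,0,0.06]
    - [0,0,-0.03,0,0,0,0.06]
    - [0,0,0,0,0,0,0.06]

```text
time: 23.52
ee_pos: [0.443, 0.3481, 0.2494]
orientation: [0.002, -0.323, 0.946, 0.001]
contact_force: [-0.3, 1.0, -0.1]
grip_width: 0.7
finger_force: 0.0
```

```bash
python3 go.py 0.30 0.48 0.245; python3 - <<'E'
from h import *
s=optics.snapshot("scene"); a=s["pixels"][140:270,220:390]
cv2.imwrite("pics/g6.png",cv2.resize(np.clip(a*1.5,0,255).astype(np.uint8),(784,600),interpolation=cv2.INTER_CUBIC))
E
```

```text
t 23.52 pos [0.443  0.3481 0.2494] tool d(mm) [ 32.7 191.8   4.2]
x [-0.792 -0.611 -0.005] y [-0.611  0.792 -0.   ] z [ 0.004   0.0027 -1.    ] q [ 0.6   0.31  1.46 -0.    1.36 -1.63] F [-0.25  1.02 -0.09] [ 0.01 -0.02  0.01] grip 0.6995859659433262 0.0
```

View pics/g6.png

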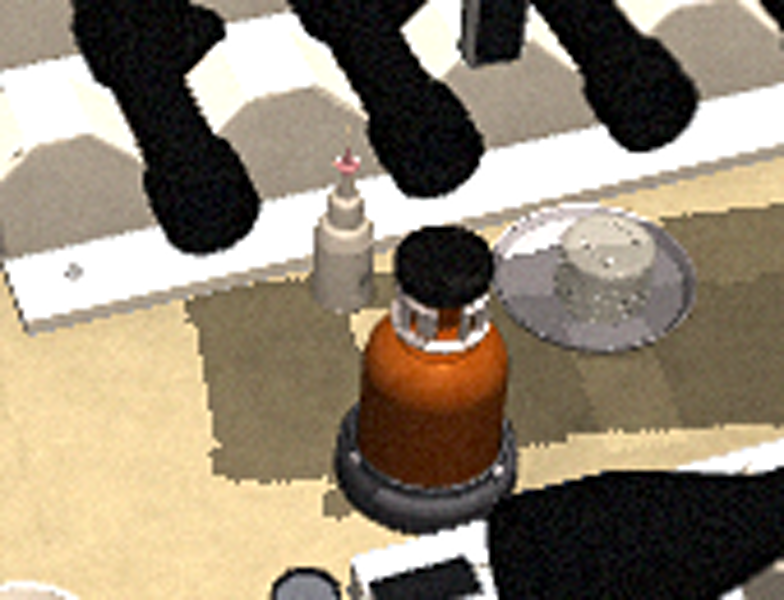

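The stopper's head lies level on the rim (about 443,265). The cap stands upright in the dish (607,270), and dropper_b, the only bystander fully in this crop, stands upright. I'm handing it in.

```bash
python3 -c "
from plant import ctrl
print(ctrl.sign_off())"
```

```text
the job is handed in; nothing more can be done
None
```

The cap is off and standing upright in the steel dish, the black stopper is seated on the rim, and the job was handed in at about 23.6 s of the 54 s allowed.

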